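# Hold a pump cover down on its sprung seat for the lock ring

## Robot

A 6-joint arm with a two-finger parallel gripper is mounted at the origin on the work surface. World frame = base frame: x ahead of the robot, y to its left, z up, the work surface at z = 0. Lengths are in m, angles in rad, forces in N, time in s.
With the tool pointing down it reaches from about 0.35 to 0.975 m from the base axis. Payload 4.9 kg.
Tool frame: the origin (TCP) lies midway between the tips of the shut fingers; the grasp point (between the pads) lies 19 mm behind it (manip.grip_point_offset is the distance from the TCP to the grasp point, in m); z points along the fingers, y is the direction in which the jaws open and shut (so a half turn about z gives the same grasp; the last joint's range is limited). The gripper opens to 85 mm and grips with 20 to 120 N. Pads are 22 mm wide; open, the fingers measure 114 mm over their backs; the gripper's body (76 mm by 85 mm) begins 54 mm behind the grasp point. The pads swing forward as they close: fully open they stand 13 mm farther back than shut.
Start: joints at [1.139, 0.053, 1.613, -0, 1.476, -0.119], TCP at [0.192, 0.595, 0.231] pointing down, gripper open.
Joint ranges: [-3.01, 3.01], [-1.01, 2.22], [0.06, 2.58], [-1.02, 4.17], [0.09, 2.62], [-3.14, 3.14]. Speed limits (rad/s): [2.57, 2.57, 3.14, 3.14, 3.14, 3.14].

## Interface

Orientations are given as a unit quaternion [w, x, y, z].
In Python, from plant import manip gives the robot as it stands. The module is installed in compiled form; this text tells all that it offers.
- The arm moves only by the tool send_rows, never from a script. Its argument "steps" is a list of rows, each a list of 6 numbers: the shift along the tool's x, y, z in m, then the turn, a rotation vector about the tool's x, y, z in degrees. In form: [[dx, dy, dz, wx, wy, wz], ...]. A call has 1 to 8 rows; each row shifts and turns the commanded pose from where the row before left it, along the tool's axes as they then stand; what a row does not reach is not made up. A row lasts 1/8 s, in which the tool goes at most 62.5 mm and 10.7 degrees, less where a joint would pass 70% of its speed; a pose out of reach is approached as far as the arm can. A call is refused whole if a number of a shift passes 0.0625 or a number of a turn 10.7, either way. A call with a gripper value outside its range is refused whole. "grip" is the opening, from 0 (shut) to 1 (fully open), set as the call begins (left out, the last holds). The fingers move at their own pace and stop on an object; the grip force is fixed at half the most. Time passes only in rows, so rows that do not move let the fingers close. It gives the time, the measured TCP pose, the force and the opening at its end, in the units of the state.
- manip.state(): the state, without advancing time (a new reading comes with each control period).
- manip.grab_frame(name): name is "scene" or "top" or "wrist"; returns the picture (480x640x3 uint8, blue, green, red); there is no depth.
- manip.get_calibration(name): a dict with "K" (3x3 intrinsics, pixels), "R" (3x3) and "t" (3): a world point X has camera coordinates R X + t. Camera axes: x right, y down, z forward; pixel columns grow to the right and rows downward; lengths in m; the calibration is good to about 2 mm. A picture is of the moment at which its call begins: read the wrist's pose just before it. get_calibration takes no time and is no camera call; for the wrist camera it gives the pose at the moment of the call.
- manip.job_done(): hands the job in, once; it reports no verdict.
The state is a dict: "time": time; "joint_pos": joint angles; "joint_vel": joint speeds; "joint_efforts": joint torques, N m; "tool_pos": TCP position; "tool_rot": TCP orientation; "contact_force": force on the tool from outside, world axes, zero at the start; "ft_torque": the same for the moment, N m; "gripper_width": opening from 0.0 (shut) to 1.0 (fully open).
Only numpy, scipy, OpenCV 4.12 (cv2) and the standard library are available. Lean on these libraries where they do the work, as an engineer would, in place of code of your own. Each camera call takes 0.05 s, during which the arm holds its last target.

## Task

Pick up the white pump cover by its grip block and set it level into the round collar of the neck stand, with the tab on its edge in the collar's notch. Then push it straight down against the sprung seat until its flat top is flush with the collar's rim, a push of about 13 N, never bottoming the spring; keep that push steady for at least three seconds and finish while still holding the cover down, so that a mechanic can screw on the lock ring. Leave the lock ring, the screwdriver and the jar where they are.

Things in the scene. Friction and masses are not known exactly. Their poses are not given: they have to be found in the camera images.
- cover: The pump cover, loose, white plastic, 0.2 to 0.33 kg: a round disc 116 mm across and 15 mm thick (lower edge bevelled 3 mm), lying flat on the bench. Origin: centre of the disc's underside; z up; x points to its tab. On top, in the middle, stands the grip block; low bumps (up to 12 mm high) lie 29 mm and farther from the centre along +x and -x; the disc is bare on both sides (+y and -y) of the block.
- cover_grip (a point): Centre of the cover's grip block, 37 mm above the disc's underside (22 mm above its flat top), same axes as the cover. The block is 44 mm long along x, 22 mm thick along y (grasp it across y) and 44 mm high.
- cover_key (a point): Middle of the part of the tab that sticks out, level with the disc's flat top (15 mm above its underside), 66 mm from the disc's centre along the cover's x. The tab is 18 mm wide, 12 mm high and ends 70 mm from the centre.
- notch (a point): Middle of the collar's notch, level with the rim (60 mm above the bench), 66 mm from the axis; x points outwards. The notch, 24 mm wide, is cut through the wall 40 mm down from the rim, on the side away from the robot, turned up to 0.7 rad. The collar: fixed black wall, 120 mm across inside, 144 mm outside, on a grey foot 190 mm across, 20 mm high, left or right of the robot; the cover lies on the other side.
- seat: Sprung round seat in the collar, 112 mm across. Origin: centre of its upper face, on the collar's axis; x towards the notch. Unloaded: 6 mm below the rim (54 mm above the bench). It moves straight down up to 20 mm; the force on it is 1.5 N for each mm it has gone down (9 N at 6 mm, 13.5 N at 9 mm, 30 N at the stop), the weight of the cover included. The cover's top is flush with the rim when the seat is 9 mm down.
- lock_ring: Bystander: black flat plastic ring, 160 mm outside, 112 mm inside, 16 mm high, lying on the bench; origin at the centre of its underside.
- driver: Bystander: screwdriver with a black handle lying on the bench beyond the work; origin on its underside.
- jar: Bystander: small jar with metal cap, 56 mm across, 60 mm high, standing between the robot and the work; origin at the centre of its underside.
Things that resemble listed ones, but are neither listed nor needed, are in the scene too. Of the things like the cover, leave any that is green; of the rest the larger one is meant.

How it is judged:
On the way, in this order (a step that is already met when the one before it is completed fails the run):
1. the cover has entered the collar level and centred, tab in the notch (horizontal distance between cover_grip and seat below 0.006 m and horizontal distance between cover_key and notch below 0.007 m and angle between cover's own z axis and vertical below 0.07 rad and z of cover_grip in the frame of seat below 0.04 m).
2. the cover is pushed on the seat with 9 to 18 N for 2 s without a break (horizontal distance between cover_grip and seat below 0.006 m and horizontal distance between cover_key and notch below 0.007 m and angle between cover's own z axis and vertical below 0.07 rad and contact force between cover and seat between 9 and 18 N), for 2 s.
At the end, for the whole second after the job is handed in: The cover lies in the collar within 6 mm of its axis, tilted less than 0.07 rad, its tab within 7 mm of the notch's middle, and the robot, touching it, still presses it on the seat with 9 to 18 N (top within about 3 mm of flush) through the last second (all of step 2 and z of cover_grip in the frame of seat below 0.04 m and contact force between any of the fingers, the arm and cover above 1 N); the arm keeps its last pose, push and grip.
It fails at once if the spring is bottomed: more than 28 N on the seat (contact force between cover and seat above 28 N).
It fails at once if lock ring disturbed (moved over 30 mm) (distance of lock_ring from where it was at the start of the episode above 0.03 m).
It fails at once if screwdriver disturbed (moved over 30 mm) (distance of driver from where it was at the start of the episode above 0.03 m).
It fails at once if jar disturbed (moved over 30 mm) (distance of jar from where it was at the start of the episode above 0.03 m).
It also fails if it takes over 51 s, if anything falls off the work surface, if the arm or the gripper's body presses on something with over 40 N, if the wrist force passes 120 N, or if a joint passes its speed limit or range.

## Working session

There is one attempt and no reset: what is moved stays moved. The work goes in short steps, Python scripts to look and compute and a tool call to move; the robot and the scene stay as the last step left them, time stands still between calls to the robot, and variables do not carry over. Pictures are saved under pics/ and viewed, and the job is handed in when it is done.

Besides the shell and the picture viewer there is one more tool, called after "Request:" as name([rows], argument=value, ...), one row to a line, values as JSON. send_rows: Moves the arm, as the interface text tells. Its arguments: {"type":"object","properties":{"steps":{"type":"array"},"grip":{"type":"number"}},"required":["steps"]}

```bash
mkdir -p pics
cat > h.py <<'E'
import numpy as np, cv2
from plant import manip
def snap(n,f):
    c=manip.get_calibration(n); im=manip.grab_frame(n); cv2.imwrite('pics/'+f+'.png',im); np.savez('pics/'+f+'.npz',**{k:np.array(c[k]) for k in 'KRt'}); return im,c
def load(f):
    d=np.load('pics/'+f+'.npz'); return {k:d[k] for k in 'KRt'}
def ray(c,u,v):
    R=np.array(c['R']);d=R.T@np.linalg.inv(c['K'])@np.array([u,v,1.]);return -R.T@np.array(c['t']),d/np.linalg.norm(d)
def atz(c,u,v,z):
    o,d=ray(c,u,v);return o+d*(z-o[2])/d[2]
def proj(c,X):
    p=np.array(c['K'])@(np.array(c['R'])@np.array(X)+np.array(c['t']).ravel());return p[:2]/p[2]
def tri(rs):
    A=np.zeros((3,3));b=np.zeros(3)
    for o,d in rs:
        P=np.eye(3)-np.outer(d,d);A+=P;b+=P@o
    X=np.linalg.solve(A,b);return X,[np.linalg.norm((np.eye(3)-np.outer(d,d))@(X-o)) for o,d in rs]
E
python3 - <<'E'
from h import *
for n in ['scene','top','wrist']:
    im,c=snap(n,n+'0'); print(n,np.round(-np.array(c['R']).T@np.array(c['t']).ravel(),3),c['K'][0])
s=manip.state();print(s)
E
```

```text
scene [0.925 0.624 0.714] [492.78544513   0.         312.65610242]
top [0.504 0.074 0.867] [459.22608826   0.         317.87681212]
wrist [0.128 0.614 0.374] [364.01502849   0.         317.29383738]
{'time': 0.15, 'joint_pos': array([ 1.13900017e+00,  5.32240807e-02,  1.61397743e+00,  3.94085868e-05,
        1.47599494e+00, -1.18999773e-01]), 'joint_vel': array([ 0.00035416, -0.00092017, -0.00229202,  0.00065911,  0.00411609,
        0.00102133]), 'joint_efforts': array([-2.10527344e-05, -3.94244671e+01, -3.70720124e+01, -1.53725045e-04,
        4.76090354e-03,  1.56417428e-05]), 'tool_pos': array([0.19211071, 0.59423475, 0.23033444]), 'tool_rot': array([-2.36934316e-04,  1.55763184e-01,  9.87794102e-01, -7.66343092e-04]), 'contact_force': array([-0.48634375,  0.31533478, -0.13103509]), 'ft_torque': array([-0.01007738,  0.00540779, -0.01137077]), 'gripper_width': 1.0013902417111107}
```

View pics/scene0.png

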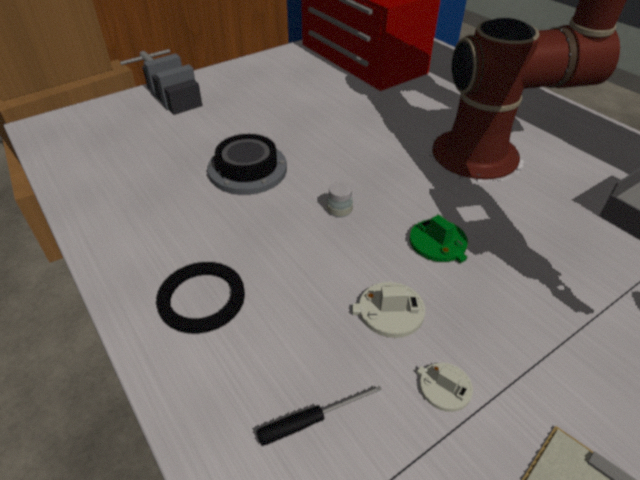

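View pics/top0.png

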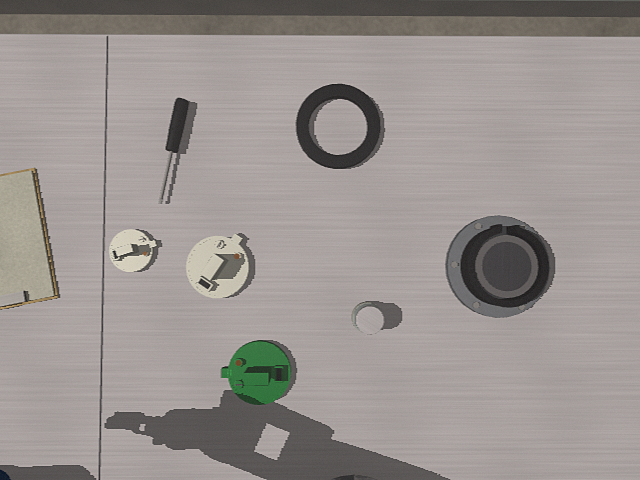

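View pics/wrist0.png

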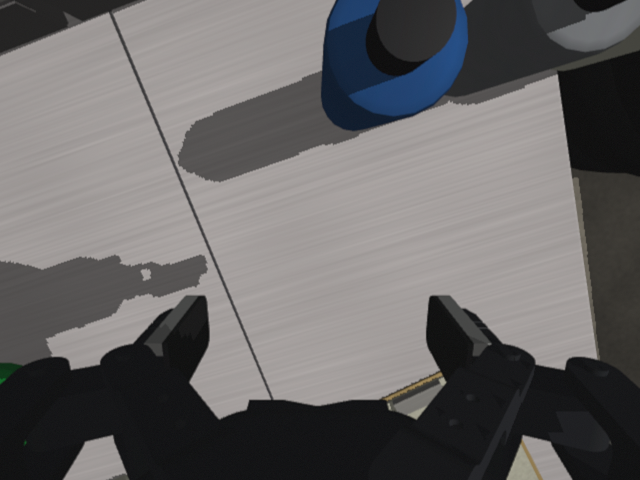

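Top view: the large white cover is at about (219,267) with its tab at (241,239). The collar is at (505,265) with its notch near (505,228). Zooming in on both.

Run:
```python
from h import *
t=cv2.imread('pics/top0.png');s=cv2.imread('pics/scene0.png')
def z(im,x,y,w,h,k): return cv2.resize(im[y:y+h,x:x+w],None,fx=k,fy=k,interpolation=cv2.INTER_CUBIC)
a=z(t,170,220,100,90,4);b=z(t,440,205,125,120,4)
cv2.imwrite('pics/ta.png',a)
b=cv2.convertScaleAbs(b,alpha=2.0,beta=10);cv2.imwrite('pics/tb.png',b)
cv2.imwrite('pics/sa.png',z(s,340,270,100,75,6));cv2.imwrite('pics/sb.png',cv2.convertScaleAbs(z(s,200,120,100,80,6),alpha=2,beta=10))
```

```text
(no output)
```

View pics/ta.png

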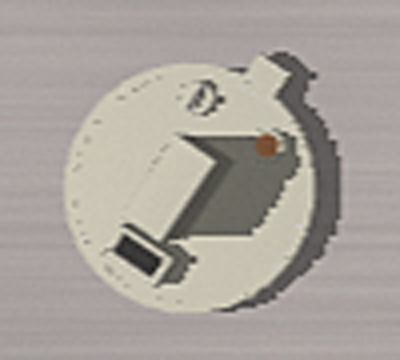

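View pics/tb.png

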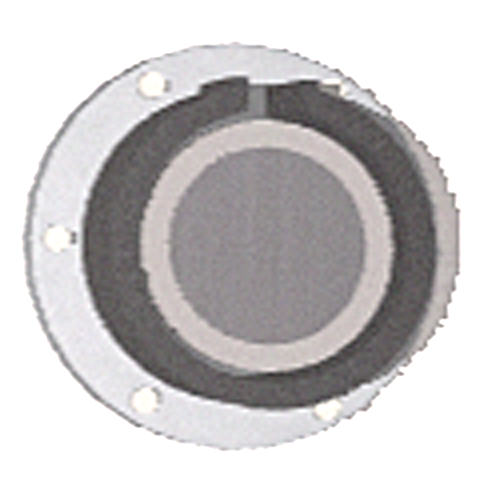

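View pics/sa.png

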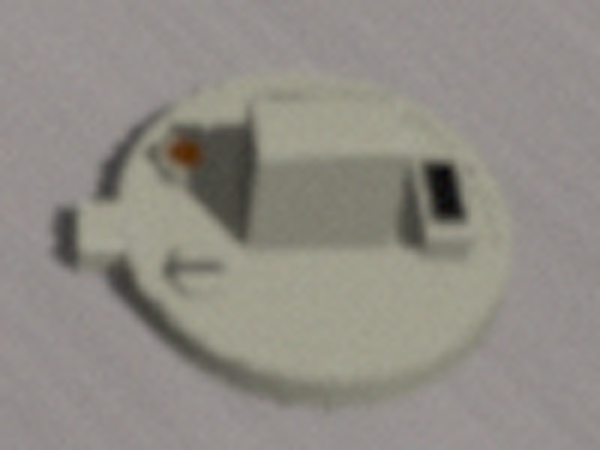

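View pics/sb.png

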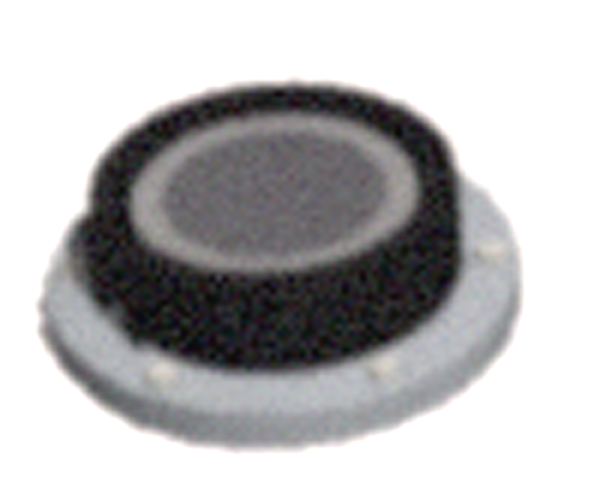

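Run:
```python
from h import *
ct=load('top0');cs=load('scene0')
# pixel pairs (top, scene)
P=dict(tabtip=((170+270/4,220+62/4),(340+88/6,270+235/6)),
 block_top_c=((170+165/4,220+185/4),(340+335/6,270+128/6)),
 cover_c=((170+192/4,220+188/4),(340+315/6,270+235/6)),
 collar_seat=((440+266/4,205+246/4),(200+275/6,120+192/6)))
for k,(a,b) in P.items():
    X,e=tri([ray(ct,*a),ray(cs,*b)]);print(k,X.round(4),np.round(e,4))
print('disc c z=.015',atz(ct,170+190/4,220+187/4,.015))
print('tab tip z=.015',atz(ct,170+272/4,220+68/4,.015))
print('block z=.059',atz(ct,170+165/4,220+185/4,.059))
print('seat',atz(ct,440+266/4,205+246/4,.054))
print('notch slot at seat-ish',atz(ct,440+258/4,205+100/4,.04),atz(ct,440+258/4,205+88/4,.06))
```

```text
tabtip [0.5572 0.2165 0.0087] [0.0017 0.0017]
block_top_c [0.5001 0.2545 0.0559] [0.0015 0.0015]
cover_c [0.4987 0.2531 0.0039] [0.0012 0.0012]
collar_seat [ 0.5006 -0.2702  0.0514] [0.0003 0.0003]
disc c z=.015 [0.50015586 0.2509652  0.015     ]
tab tip z=.015 [0.55530239 0.21348525 0.015     ]
block z=.059 [0.50125377 0.25275405 0.059     ]
seat [ 0.50082807 -0.26938124  0.054     ]
notch slot at seat-ish [ 0.56685091 -0.2727048   0.04      ] [ 0.57066056 -0.26441557  0.06      ]
```

```bash
cat >> h.py <<'E'
from scipy.spatial.transform import Rotation as Ro
def pose(s=None):
    s=s or manip.state();q=s['tool_rot'];return np.array(s['tool_pos']),Ro.from_quat([q[1],q[2],q[3],q[0]]).as_matrix()
def down(a): return np.array([[np.cos(a),np.sin(a),0],[np.sin(a),-np.cos(a),0],[0,0,-1.]])
def delta(target,a=None):
    p,R=pose();d=R.T@(np.array(target)-p);print('tool shift',d.round(4),'rows',np.ceil(np.abs(d).max()/.0625))
    if a is not None: print('turn deg',np.degrees(Ro.from_matrix(R.T@down(a)).as_rotvec()).round(2), 'shift after turn',(down(a).T@(np.array(target)-p)).round(4))
def st():
    s=manip.state();p,R=pose(s);print('t',round(s['time'],2),'p',p.round(4),'a',round(float(np.arctan2(R[1,0],R[0,0])),4),'zt',R[:,2].round(4),'F',np.array(s['contact_force']).round(2),'M',np.array(s['ft_torque']).round(3),'g',round(s['gripper_width'],3),'j',np.array(s['joint_pos']).round(2))
E
python3 - <<'E'
from h import *
c=load('wrist0');p,R=pose();C=-c['R'].T@c['t'].ravel()
print('cam in tool',R.T@(C-p)); print('cam axes in tool (cols)\n',(R.T@c['R'].T).round(3));st()
delta([.45,.28,.30],2.548)
E
```

```text
cam in tool [ 0.06697382 -0.00065452 -0.14341463]
cam axes in tool (cols)
 [[ 0.001 -0.965 -0.261]
 [ 1.     0.001 -0.001]
 [ 0.002 -0.261  0.965]]
t 0.15 p [0.1921 0.5942 0.2303] a 2.8288 zt [-7.0e-04 -1.4e-03 -1.0e+00] F [-0.49  0.32 -0.13] M [-0.01   0.005 -0.011] g 1.001 j [ 1.14  0.05  1.61  0.    1.48 -0.12]
tool shift [-0.3421 -0.2197 -0.0694] rows 6.0
turn deg [-0.09 -0.   16.09] shift after turn [-0.3895 -0.1162 -0.0697]
```

Run:
```python
from h import *
delta([.55,.218,.24],2.548)
```

```text
tool shift [-0.4563 -0.2479 -0.0094] rows 8.0
turn deg [-0.09 -0.   16.09] shift after turn [-0.5071 -0.1117 -0.0097]
```

Request:
send_rows([
  [-0.057, -0.031, -0.001, 0, 0, 0],
  [-0.057, -0.031, -0.001, 0, 0, 0],
  [-0.057, -0.031, -0.001, 0, 0, 0],
  [-0.057, -0.031, -0.001, 0, 0, 0],
  [-0.057, -0.031, -0.001, 0, 0, 0],
  [-0.057, -0.031, -0.001, 0, 0, 0],
  [-0.057, -0.031, -0.001, 0, 0, 8],
  [-0.057, -0.031, -0.001, 0, 0, 8],
])

```text
time: 1.15
tool_pos: [0.5311, 0.225, 0.2387]
tool_rot: [-0.0, 0.294, 0.956, 0.0]
contact_force: [1.0, 0.6, -0.2]
gripper_width: 0.998
```

Request:
send_rows([
  [0, 0, 0, 0, 0, 0],
  [0, 0, 0, 0, 0, 0],
])

```text
time: 1.4
tool_pos: [0.5296, 0.2268, 0.2386]
tool_rot: [-0.001, 0.292, 0.957, -0.0]
contact_force: [0.3, -1.1, -0.3]
gripper_width: 0.998
```

Run:
```python
from h import *
st();snap('wrist','w1');delta([.55,.218,.24],2.548)
```

```text
t 1.4 p [0.5296 0.2268 0.2386] a 2.5497 zt [-1.1e-03  3.0e-04 -1.0e+00] F [ 0.28 -1.07 -0.29] M [0.005 0.03  0.016] g 0.998 j [ 0.28 -0.07  1.72  0.    1.49 -0.7 ]
tool shift [-0.0224  0.0037 -0.0013] rows 1.0
turn deg [-0.01 -0.05  0.17] shift after turn [-0.0224  0.0038 -0.0013]
```

View pics/w1.png

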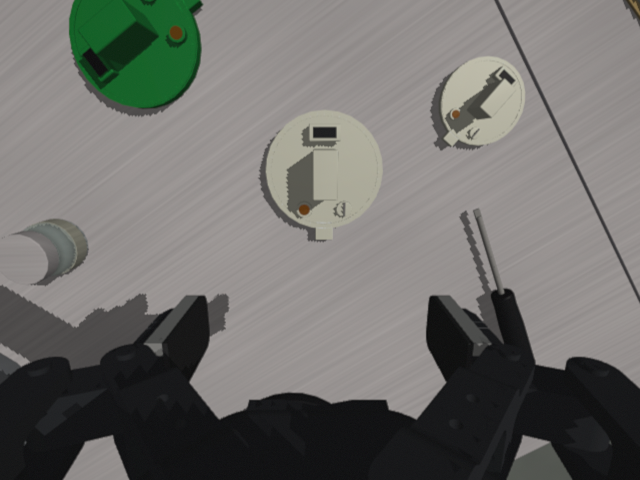

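Wrist view: cover disc centred about (323,168), block top about (326,175), tab at (324,232). I'll fit the disc and tab contour by unprojecting it onto the disc plane.

```bash
cat > fitc.py <<'E'
from h import *
from scipy.optimize import least_squares
def coverfit(f,seed,z=.015,show=None):
    im=cv2.imread('pics/'+f+'.png').astype(int);c=load(f)
    m=((im[...,2]-im[...,0])>8)&(im[...,2]>100)
    m=cv2.morphologyEx(m.astype(np.uint8),cv2.MORPH_CLOSE,np.ones((3,3)))
    cs,_=cv2.findContours(m,cv2.RETR_EXTERNAL,cv2.CHAIN_APPROX_NONE)
    cs=[k for k in cs if cv2.pointPolygonTest(k,seed,False)>=0];k=max(cs,key=cv2.contourArea)[:,0,:]
    # boundary px centers are inside; sub-pixel shift outward ignored
    P=np.array([atz(c,u,v,z)[:2] for u,v in k])
    ctr=P.mean(0);w=np.ones(len(P),bool)
    for _ in range(10):
        A=np.c_[2*P[w],np.ones(w.sum())];s=np.linalg.lstsq(A,(P[w]**2).sum(1),rcond=None)[0]
        ctr=s[:2];r=np.sqrt(s[2]+ctr@ctr);d=np.hypot(*(P-ctr).T);w=abs(d-r)<.0025
    T=P[d>r+.007];ang=np.arctan2(*(T.mean(0)-ctr)[::-1])
    print(f,'ctr',ctr.round(4),'r',r.round(4),'n',w.sum(),'of',len(w),'tab yaw',round(float(ang),4),'tab reach',d.max().round(4),len(T))
    return ctr,ang
E
python3 - <<'E'
from fitc import *
coverfit('w1',(280,170));coverfit('top0',(200,262))
c=load('w1');ct=load('top0')
im=cv2.imread('pics/w1.png');cv2.imwrite('pics/w1z.png',cv2.resize(im[100:250,250:400],None,fx=4,fy=4,interpolation=cv2.INTER_CUBIC))
E
```

```text
w1 ctr [0.5005 0.2525] r 0.058 n 321 of 356 tab yaw -0.5876 tab reach 0.0702 25
top0 ctr [0.5894 0.0426] r 0.5608 n 23 of 2707 tab yaw 2.8363 tab reach 0.7464 1422
```

View pics/w1z.png

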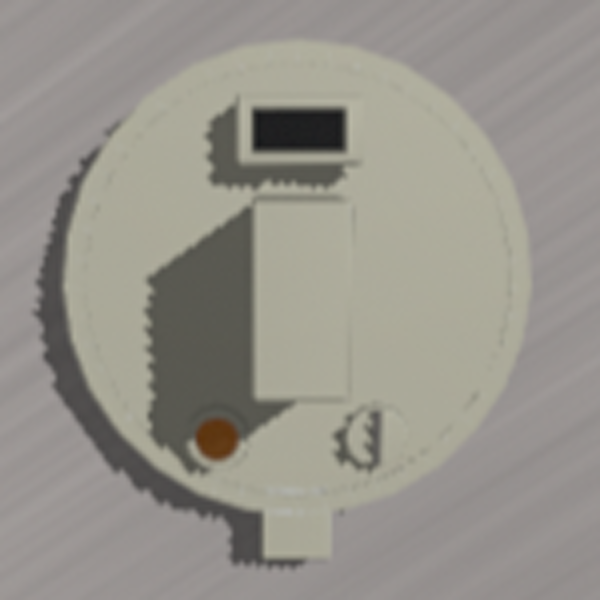

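Run:
```python
from h import *
c=load('w1');ct=load('top0');cs=load('scene0')
q=[(254,202),(352,202),(350,400),(252,398)]
C=[atz(c,250+u/4,100+v/4,.059) for u,v in q];m=np.mean(C,0);print(m.round(4),'yaw',np.arctan2(*(C[2]-C[1])[1::-1]),np.arctan2(*(C[3]-C[0])[1::-1]),'L',np.linalg.norm(C[2]-C[1]),'W',np.linalg.norm(C[1]-C[0]))
a=(250+302/4,100+300.5/4)
print(tri([ray(c,*a),ray(ct,170+165/4,220+185/4),ray(cs,340+335/6,270+128/6)]))
delta([.57,-.27,.25],np.pi)
```

```text
[0.5012 0.2529 0.059 ] yaw -0.5868255078583329 -0.6044316513931596 L 0.042934742377741184 W 0.02112725731474677
(array([0.50044777, 0.25399342, 0.05627601]), [np.float64(0.0011467327377640648), np.float64(0.001008106394607028), np.float64(0.0021141565355979794)])
tool shift [-0.3108 -0.3905 -0.0115] rows 7.0
turn deg [  0.    -0.05 -33.84] shift after turn [-0.0407 -0.4974 -0.0113]
```

Request:
send_rows([
  [-0.039, -0.049, -0.0015, 0, 0, 0],
  [-0.039, -0.049, -0.0015, 0, 0, 0],
  [-0.039, -0.049, -0.0015, 0, 0, 0],
  [-0.039, -0.049, -0.0015, 0, 0, 0],
  [-0.039, -0.049, -0.0015, 0, 0, 0],
  [-0.039, -0.049, -0.0015, 0, 0, 0],
  [-0.039, -0.049, -0.0015, 0, 0, 0],
  [-0.039, -0.049, -0.0015, 0, 0, 0],
])

```text
time: 2.45
tool_pos: [0.5706, -0.2714, 0.2512]
tool_rot: [0.0, 0.29, 0.957, 0.0]
contact_force: [0.4, 0.4, -0.2]
gripper_width: 0.998
```

Request:
send_rows([
  [0, 0, 0, 0, 0, -8.5],
  [0, 0, 0, 0, 0, -8.5],
  [0, 0, 0, 0, 0, -8.5],
  [0, 0, 0, 0, 0, -8.5],
  [0, 0, 0, 0, 0, 0],
  [0, 0, 0, 0, 0, 0],
])

```text
time: 3.2
tool_pos: [0.5703, -0.2704, 0.251]
tool_rot: [-0.0, -0.001, 1.0, 0.0]
contact_force: [0.1, 0.3, 0.1]
gripper_width: 0.999
```

Run:
```python
from h import *
st();snap('wrist','w2');st()
```

```text
t 3.2 p [ 0.5703 -0.2704  0.251 ] a -3.1405 zt [-0.e+00  1.e-04 -1.e+00] F [0.09 0.28 0.1 ] M [0.02  0.009 0.034] g 0.999 j [-0.56  0.06  1.58  0.    1.51 -2.13]
t 3.25 p [ 0.5703 -0.2707  0.251 ] a -3.1405 zt [ 0.  0. -1.] F [ 0.29  0.08 -0.11] M [-0.04   0.04   0.002] g 1.005 j [-0.56  0.06  1.58  0.    1.51 -2.13]
```

View pics/w2.png

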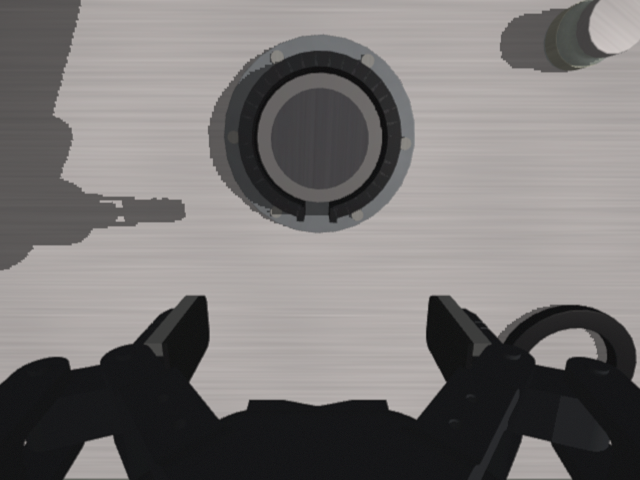

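The collar is centred about (320,138), with the notch at about (318,212). Zooming to fit it.

Run:
```python
from h import *
im=cv2.imread('pics/w2.png');b=cv2.convertScaleAbs(im[35:235,215:415],alpha=2.5,beta=10)
cv2.imwrite('pics/w2z.png',cv2.resize(b,(800,800),interpolation=cv2.INTER_CUBIC)[200:800])
```

```text
(no output)
```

View pics/w2z.png

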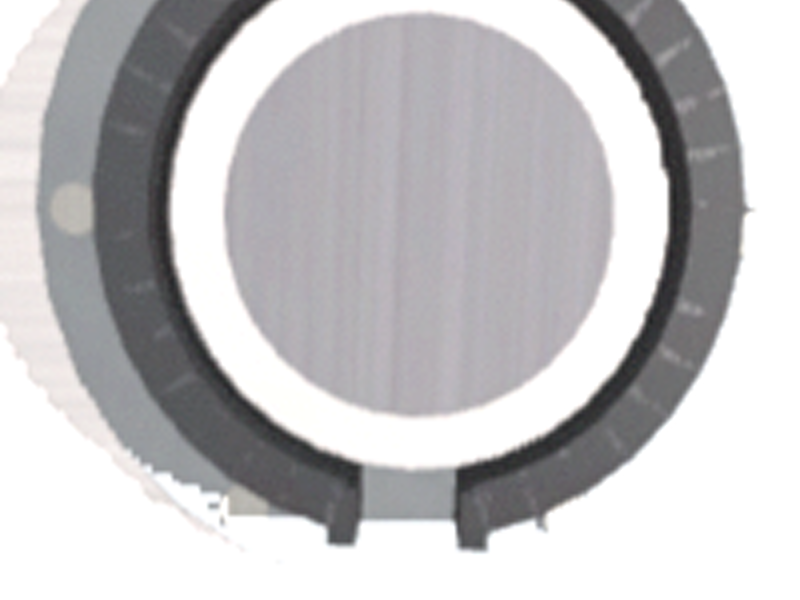

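```bash
cat > fits.py <<'E'
from h import *
def circ(P):
    w=np.ones(len(P),bool)
    for _ in range(10):
        A=np.c_[2*P[w],np.ones(w.sum())];s=np.linalg.lstsq(A,(P[w]**2).sum(1),rcond=None)[0]
        c=s[:2];r=np.sqrt(s[2]+c@c);d=np.hypot(*(P-c).T);w=abs(d-r)<.0015
    return c,r,w.sum()
def radial(f,ctr,z,r0,r1,sign):
    im=cv2.GaussianBlur(cv2.imread('pics/'+f+'.png',0),(3,3),0).astype(np.float32);c=load(f);out=[]
    rs=np.arange(r0,r1,.0002)
    for th in np.arange(0,2*np.pi,.03):
        p=np.array([proj(c,[ctr[0]+r*np.cos(th),ctr[1]+r*np.sin(th),z]) for r in rs]).astype(np.float32)
        v=cv2.remap(im,p[:,0].copy(),p[:,1].copy(),cv2.INTER_LINEAR).ravel();g=sign*np.gradient(v)
        i=g.argmax()
        if g[i]>.6: out.append([ctr[0]+rs[i]*np.cos(th),ctr[1]+rs[i]*np.sin(th)])
    return np.array(out)
def collar(f,ctr):
    P=radial(f,ctr,.054,.050,.0585,-1);print(f,'seat',circ(P),len(P))
    P=radial(f,ctr,.060,.0575,.063,1);print('inner rim',circ(P),len(P))
    P=radial(f,ctr,.060,.068,.076,1);print('outer rim',circ(P),len(P))
E
python3 - <<'E'
from fits import *
c=load('w2')
C=atz(c,320,138,.054)[:2];print(C)
collar('w2',C)
L=[atz(c,215+u/4,35+(200+v)/4,.06) for u,v in [(359,478),(458,478)]]
L2=[atz(c,215+u/4,35+(200+v)/4,.06) for u,v in [(329,540),(357,540),(457,545),(487,545)]]
print(np.round(L,4),np.round(L2,4))
E
```

```text
[ 0.49985157 -0.26866548]
w2 seat (array([ 0.50153973, -0.26936871]), np.float64(0.05616897046223985), np.int64(210)) 210
inner rim (array([ 0.5015836 , -0.26920525]), np.float64(0.06010299104611883), np.int64(194)) 196
outer rim (array([ 0.5016046 , -0.26933704]), np.float64(0.07224173888170968), np.int64(190)) 210
[[ 0.5593 -0.2826  0.06  ]
 [ 0.5593 -0.2597  0.06  ]] [[ 0.574  -0.2898  0.06  ]
 [ 0.574  -0.2832  0.06  ]
 [ 0.5752 -0.2597  0.06  ]
 [ 0.5751 -0.2527  0.06  ]]
```

Run:
```python
from fits import *
collar('top0',np.array([.5016,-.2693]))
from scipy.optimize import least_squares
# seat centre triangulated from ellipse centres, w2 + top0
st();delta([.5007,.2527,.20],np.pi-.59)
```

```text
top0 seat (array([ 0.50179869, -0.26895376]), np.float64(0.05592775064934387), np.int64(205)) 210
inner rim (array([ 0.5014269 , -0.27147013]), np.float64(0.05854986175905757), np.int64(8)) 8
outer rim (array([ 0.50317321, -0.26842776]), np.float64(0.07378742738594533), np.int64(114)) 154
t 3.25 p [ 0.5703 -0.2707  0.251 ] a -3.1405 zt [ 0.  0. -1.] F [ 0.29  0.08 -0.11] M [-0.04   0.04   0.002] g 1.005 j [-0.56  0.06  1.58  0.    1.51 -2.13]
tool shift [0.069  0.5235 0.051 ] rows 9.0
turn deg [ 0.    0.   33.87] shift after turn [0.349  0.3962 0.051 ]
```

Request:
send_rows([
  [0.0077, 0.0582, 0, 0, 0, 0],
  [0.0077, 0.0582, 0, 0, 0, 0],
  [0.0077, 0.0582, 0, 0, 0, 0],
  [0.0077, 0.0582, 0, 0, 0, 0],
  [0.0077, 0.0582, 0, 0, 0, 0],
  [0.0077, 0.0582, 0, 0, 0, 0],
  [0.0077, 0.0582, 0, 0, 0, 0],
  [0.0077, 0.0582, 0, 0, 0, 0],
])

```text
time: 4.25
tool_pos: [0.5072, 0.196, 0.2513]
tool_rot: [0.0, -0.0, 1.0, 0.0]
contact_force: [0.9, -0.6, 0.8]
gripper_width: 1.004
```

Request:
send_rows([
  [0.0077, 0.0582, 0, 0, 0, 0],
  [0, 0, 0.013, 0, 0, 8.5],
  [0, 0, 0.013, 0, 0, 8.5],
  [0, 0, 0.013, 0, 0, 8.5],
  [0, 0, 0.012, 0, 0, 8.4],
  [0, 0, 0, 0, 0, 0],
  [0, 0, 0, 0, 0, 0],
])

```text
time: 5.12
tool_pos: [0.5002, 0.2523, 0.2006]
tool_rot: [0.0, 0.29, 0.957, 0.0]
contact_force: [0.3, 0.4, 1.0]
gripper_width: 0.999
```

Run:
```python
from h import *
snap('wrist','w3');st();delta([.5007,.2527,.10],np.pi-.59)
```

```text
t 5.17 p [0.5004 0.2523 0.2009] a 2.5526 zt [ 1.3e-03  4.0e-04 -1.0e+00] F [ 0.84 -0.28  0.29] M [ 0.018 -0.051  0.021] g 1.001 j [ 0.33 -0.08  1.8  -0.    1.42 -0.65]
tool shift [0.     0.0004 0.1009] rows 2.0
turn deg [0.06 0.05 0.06] shift after turn [-1.000e-04  5.000e-04  1.009e-01]
```

View pics/w3.png

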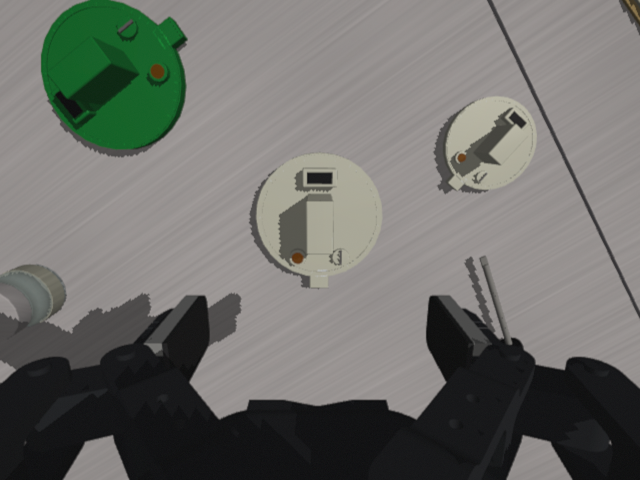

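Cover at (319,214), lying midway between the fingers. I'll refit it from here, then lower.

Run:
```python
from fitc import *
coverfit('w3',(270,230))
c=load('w3');c1=load('w1')
print(tri([ray(c,319,282),ray(c1,250+297/4,100+535/4)]))
# block far-top edge mid: w1 vs w3
print('block',tri([ray(c,320,225.5),ray(c1,250+302/4,100+300.5/4)]))
```

```text
w3 ctr [0.5007 0.2524] r 0.058 n 342 of 376 tab yaw -0.5903 tab reach 0.0697 26
(array([0.55357455, 0.21747452, 0.01665283]), [np.float64(0.00013675215944775412), np.float64(0.00013675215944793117)])
block (array([0.50185072, 0.2526714 , 0.04656053]), [np.float64(8.007258675245077e-05), np.float64(8.007258675252707e-05)])
```

Request:
send_rows([
  [0, 0, 0.05, 0, 0, 0],
  [0, 0, 0.05, 0, 0, 0],
  [0, 0, 0.02, 0, 0, 0],
  [0, 0, 0, 0, 0, 0],
])

```text
time: 5.68
tool_pos: [0.4995, 0.2519, 0.0792]
tool_rot: [-0.001, 0.291, 0.957, -0.001]
contact_force: [0.2, -0.1, -0.4]
gripper_width: 0.999
```

Run:
```python
from h import *
st();delta([.5007,.2525,.024],np.pi-.59)
```

```text
t 5.67 p [0.4995 0.2519 0.0792] a 2.5517 zt [-2.1e-03 -7.0e-04 -1.0e+00] F [ 0.23 -0.1  -0.37] M [ 0.023  0.034 -0.019] g 0.999 j [ 0.33  0.04  1.89 -0.    1.21 -0.65]
tool shift [-0.0008  0.0013  0.0552] rows 1.0
turn deg [-0.1  -0.07  0.  ] shift after turn [-0.0007  0.0012  0.0552]
```

Request:
send_rows([
  [-0.0005, 0.001, 0.03, 0, 0, 0],
  [0, 0, 0.015, 0, 0, 0],
  [0, 0, 0.01, 0, 0, 0],
  [0, 0, 0, 0, 0, 0],
])

```text
time: 6.18
tool_pos: [0.501, 0.2527, 0.0251]
tool_rot: [-0.0, 0.291, 0.957, -0.0]
contact_force: [0.1, 0.1, 1.0]
gripper_width: 1.001
```

Request:
send_rows([
  [0, 0, 0, 0, 0, 0],
  [0, 0, 0, 0, 0, 0],
  [0, 0, 0, 0, 0, 0],
  [0, 0, 0, 0, 0, 0],
  [0, 0, 0, 0, 0, 0],
  [0, 0, 0, 0, 0, 0],
  [0, 0, 0, 0, 0, 0],
  [0, 0, 0, 0, 0, 0],
], grip=0)

```text
time: 7.18
tool_pos: [0.5015, 0.2529, 0.0255]
tool_rot: [0.0, 0.291, 0.957, 0.0]
contact_force: [-0.0, -0.2, 4.3]
gripper_width: 0.248
```

Run:
```python
from h import *
snap('wrist','w4');snap('scene','s4');st()
```

```text
t 7.28 p [0.5015 0.2529 0.0255] a 2.5513 zt [ 1.e-03  4.e-04 -1.e+00] F [-0.28  0.78  5.82] M [ 0.065  0.011 -0.004] g 0.25 j [ 0.33  0.12  1.91  0.    1.11 -0.65]
```

View pics/w4.png

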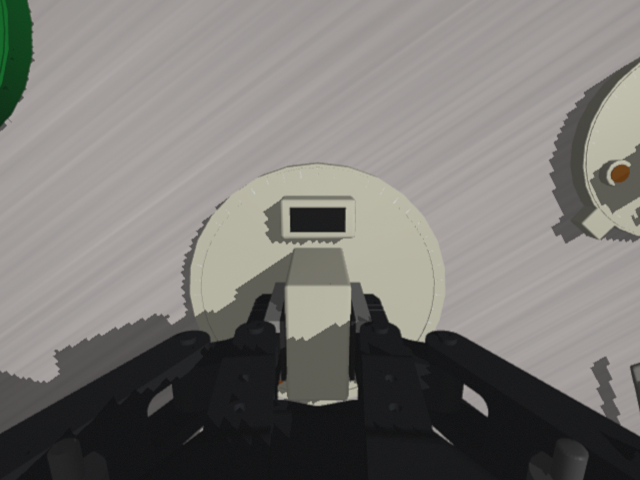

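Block gripped (opening 0.25, about 21 mm), with the cover centred in view around (318,285). Lifting.

Request:
send_rows([
  [0, 0, -0.01, 0, 0, 0],
  [0, 0, -0.03, 0, 0, 0],
  [0, 0, -0.045, 0, 0, 0],
  [0, 0, -0.045, 0, 0, 0],
  [0, 0, -0.025, 0, 0, 0],
  [0, 0, 0, 0, 0, 0],
  [0, 0, 0, 0, 0, 0],
])

```text
time: 8.15
tool_pos: [0.4996, 0.2522, 0.1776]
tool_rot: [-0.002, 0.291, 0.957, -0.001]
contact_force: [0.0, -0.6, -3.3]
gripper_width: 0.249
```

Run:
```python
from h import *
snap('wrist','w5');snap('scene','s5');st();delta([.5016,-.2693,.18],np.pi-.03)
```

```text
t 8.25 p [0.4995 0.2522 0.1772] a 2.5512 zt [-0.0044 -0.0016 -1.    ] F [-0.34  0.02 -3.89] M [ 0.007 -0.039 -0.012] g 0.244 j [ 0.33 -0.06  1.82 -0.    1.39 -0.65]
tool shift [-0.292 -0.432 -0.002] rows 7.0
turn deg [ -0.16  -0.22 -32.11] shift after turn [-0.0177 -0.5212 -0.0028]
```

View pics/w5.png

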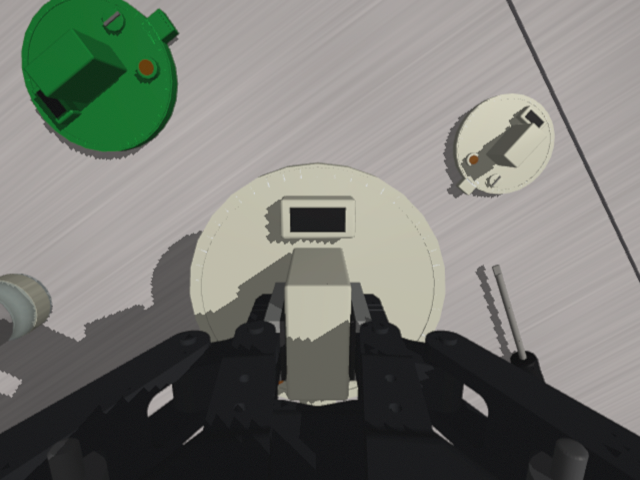

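View pics/s5.png

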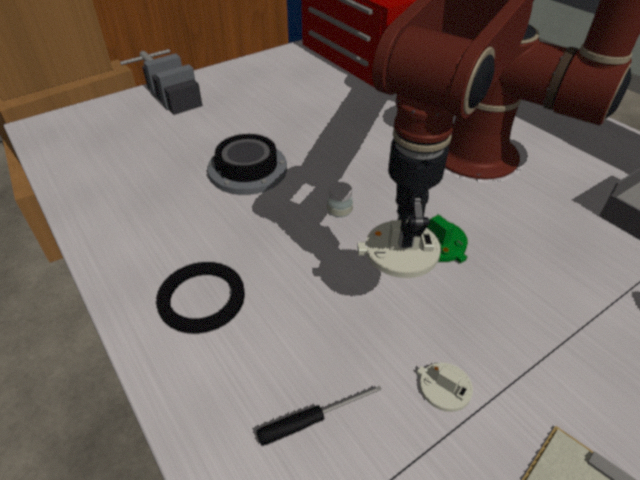

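The cover is held level; its outline (190–444 px, top at 163) matches the pre-lift view. Now I'll measure its offset in the grip.

```bash
cat > held.py <<'E'
from fits import *
def held(f,p,R,zoff=.0105):
    # disc top lies zoff beyond TCP along tool z; work in the tool frame
    c=load(f);im=cv2.imread('pics/'+f+'.png').astype(int)
    m=(((im[...,2]-im[...,0])>8)&(im[...,2]>100)).astype(np.uint8)
    cs,_=cv2.findContours(m,cv2.RETR_EXTERNAL,cv2.CHAIN_APPROX_NONE)
    k=max([q for q in cs if cv2.pointPolygonTest(q,(380,220),False)>=0],key=cv2.contourArea)[:,0,:]
    k=k[k[:,1]<300]
    P=[]
    for u,v in k:
        o,d=ray(c,float(u),float(v));o=R.T@(o-p);d=R.T@d;P.append((o+d*(zoff-o[2])/d[2])[:2])
    print(f,'disc centre in tool xy, r:',circ(np.array(P)),len(P))
    B=[]
    for u,v in [(289,205),(351,205),(351,237),(285,237)]: pass
E
python3 - <<'E'
from held import *
p=np.array([.5015,.2529,.0255]);R=down(2.5513);held('w4',p,R)
p5,R5=pose();held('w5',p5,R5)
E
python3 - <<'E'
import cv2
im=cv2.imread('pics/w5.png');cv2.imwrite('pics/w5z.png',cv2.resize(im[180:410,250:390],None,fx=2.6*1,fy=2.6,interpolation=cv2.INTER_CUBIC))
E
```

```text
w4 disc centre in tool xy, r: (array([ 0.01841252, -0.00062304]), np.float64(0.04183850518708126), np.int64(102)) 565
w5 disc centre in tool xy, r: (array([0.01798055, 0.00111336]), np.float64(0.043515880674936024), np.int64(86)) 602
```

View pics/w5z.png

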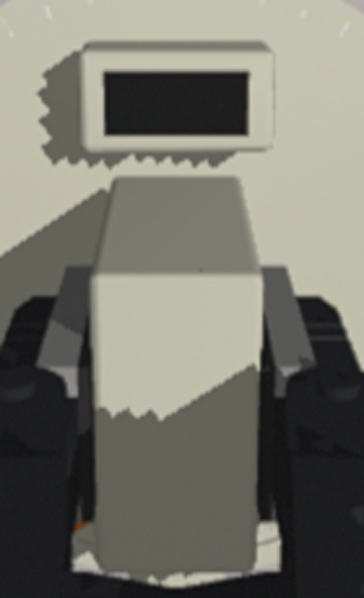

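```bash
cat > held.py <<'E'
from fits import *
from scipy.optimize import least_squares
def held(f,p,R,zoff=.0105):
    c=load(f);im=cv2.imread('pics/'+f+'.png').astype(int)
    m=(((im[...,2]-im[...,0])>8)&(im[...,2]>100)).astype(np.uint8)
    n,l=cv2.connectedComponents(m);m=l==l[220,400]
    P=[]
    for u in range(225,442):
        vs=np.flatnonzero(m[:300,u])
        if len(vs)==0: continue
        o,d=ray(c,float(u),float(vs[0])-.5);o=R.T@(o-p);d=R.T@d;P.append((o+d*(zoff-o[2])/d[2])[:2])
    P=np.array(P)
    s=least_squares(lambda x:np.hypot(P[:,0]-x[0],P[:,1]-x[1])-.058,[0,0],loss='soft_l1',f_scale=.0005)
    s3=least_squares(lambda x:np.hypot(P[:,0]-x[0],P[:,1]-x[1])-x[2],[0,0,.058],loss='soft_l1',f_scale=.0005)
    print(f,'centre in tool',s.x.round(4),'free r',s3.x.round(4),'rms',np.sqrt(np.mean(s.fun**2)).round(5))
E
python3 - <<'E'
from held import *
p=np.array([.5015,.2529,.0255]);R=down(2.5513);held('w4',p,R)
p5,R5=pose();held('w5',p5,R5)
# window rectangle edges yaw in tool frame (bump top ~12 mm above disc -> z tool -.0015)
c=load('w5');Q=[]
for u,v in [(104,72),(248,72),(248,135),(104,135)]:
    o,d=ray(c,250+u/2.6,180+v/2.6);o=R5.T@(o-p5);d=R5.T@d;Q.append((o+d*(-.0015-o[2])/d[2]).round(4)[:2])
print(Q)
for u,v in [(92,273),(262,273),(255,572),(97,572)]:
    o,d=ray(c,250+u/2.6,180+v/2.6);o=R5.T@(o-p5);d=R5.T@d;print('block top',(o+d*(-.0335-o[2])/d[2]).round(4)[:2])
E
```

```text
w4 centre in tool [ 0.0004 -0.001 ] free r [ 0.0006 -0.0009  0.0578] rms 0.00019
w5 centre in tool [ 0.0003 -0.0007] free r [ 0.0007 -0.0007  0.0577] rms 0.00037
[array([ 0.0414, -0.0117]), array([0.0415, 0.0102]), array([0.0316, 0.0104]), array([ 0.0316, -0.0119])]
block top [ 0.0217 -0.0113]
block top [0.0217 0.01  ]
block top [-0.0223  0.0101]
block top [-0.0223 -0.0116]
```

Request:
send_rows([
  [-0.016, -0.024, 0, 0, 0, 0],
  [-0.032, -0.047, 0, 0, 0, 0],
  [-0.032, -0.047, 0, 0, 0, 0],
  [-0.032, -0.047, 0, 0, 0, 0],
  [-0.032, -0.047, 0, 0, 0, 0],
  [-0.032, -0.047, 0, 0, 0, 0],
  [-0.032, -0.047, 0, 0, 0, 0],
  [-0.032, -0.047, 0, 0, 0, 0],
])

```text
time: 9.25
tool_pos: [0.5028, -0.1756, 0.1782]
tool_rot: [-0.001, 0.291, 0.957, 0.0]
contact_force: [1.4, 0.3, -1.4]
gripper_width: 0.249
```

Request:
send_rows([
  [-0.032, -0.047, 0, 0, 0, 0],
  [-0.02, -0.032, 0, 0, 0, -4],
  [0, 0, 0, 0, 0, -7],
  [0, 0, 0, 0, 0, -7],
  [0, 0, 0, 0, 0, -7],
  [0, 0, 0, 0, 0, -7],
  [0, 0, 0, 0, 0, 0],
  [0, 0, 0, 0, 0, 0],
])

```text
time: 10.25
tool_pos: [0.5027, -0.2684, 0.1789]
tool_rot: [-0.001, 0.017, 1.0, 0.0]
contact_force: [-0.8, -0.5, -2.4]
gripper_width: 0.25
```

Run:
```python
from held import *
snap('wrist','w6');st();p,R=pose();held('w6',p,R);delta([.502,-.2685,.12],np.pi-.03)
```

```text
t 10.3 p [ 0.5028 -0.2685  0.1792] a 3.1084 zt [-1.e-03  7.e-04 -1.e+00] F [ 0.28 -0.64 -2.22] M [ 0.02   0.001 -0.006] g 0.25 j [-0.62 -0.04  1.79 -0.    1.39 -2.16]
w6 centre in tool [ 0.0008 -0.0003] free r [ 0.0006 -0.0003  0.0582] rms 0.00069
tool shift [ 0.0008 -0.      0.0592] rows 1.0
turn deg [ 0.04 -0.06 -0.18] shift after turn [ 0.0008 -0.      0.0592]
```

View pics/w6.png

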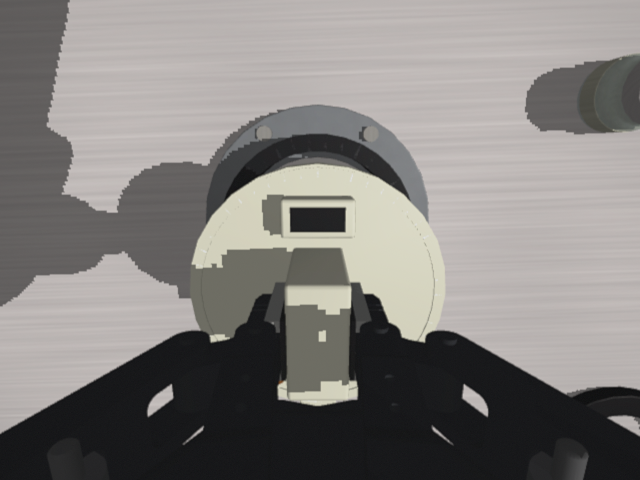

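Request:
send_rows([
  [0.0006, 0, 0.03, 0, 0, -0.2],
  [0, 0, 0.03, 0, 0, 0],
  [0, 0, 0.016, 0, 0, 0],
  [0, 0, 0.008, 0, 0, 0],
  [0, 0, 0, 0, 0, 0],
  [0, 0, 0, 0, 0, 0],
])

```text
time: 11.05
tool_pos: [0.5033, -0.2693, 0.0974]
tool_rot: [0.001, 0.014, 1.0, -0.001]
contact_force: [0.3, -0.8, -2.3]
gripper_width: 0.246
```

Run:
```python
from held import *
snap('wrist','w7');snap('scene','s7');snap('top','t7');st();p,R=pose();held('w7',p,R);delta([.502,-.2685,.085],np.pi-.03)
for f,n,b in [('s7','s7z',(190,90,120,100)),('t7','t7z',(440,205,130,120))]:
    im=cv2.imread(f'pics/{f}.png');x,y,w,h=b;cv2.imwrite(f'pics/{n}.png',cv2.convertScaleAbs(cv2.resize(im[y:y+h,x:x+w],None,fx=5,fy=5,interpolation=cv2.INTER_CUBIC),alpha=1.5))
```

```text
t 11.2 p [ 0.5031 -0.2691  0.0971] a 3.1133 zt [ 0.0015 -0.0011 -1.    ] F [ 0.04 -0.26 -2.95] M [-0.008 -0.043 -0.059] g 0.248 j [-0.62  0.04  1.86 -0.    1.24 -2.16]
w7 centre in tool [ 0.0005 -0.0005] free r [ 0.0004 -0.0005  0.058 ] rms 0.00016
tool shift [0.0011 0.0006 0.0121] rows 1.0
turn deg [-0.06  0.09  0.09] shift after turn [0.0011 0.0006 0.0121]
```

View pics/s7z.png

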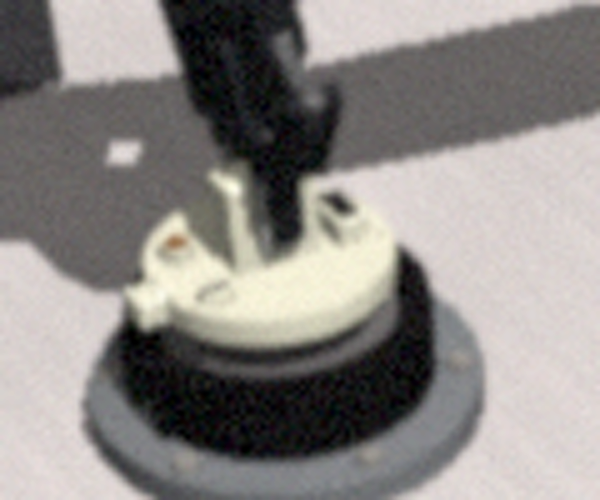

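View pics/t7z.png

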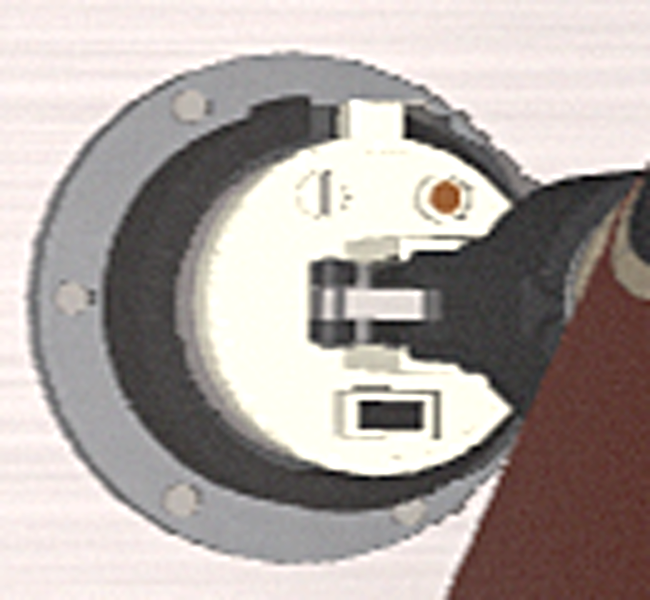

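Tab above the notch, cover level. Cover centre is about 1 mm far in x, so I'll correct that and go in slowly.

Request:
send_rows([
  [0.001, 0.0003, 0.004, 0, 0, 0],
  [0, 0, 0.004, 0, 0, 0],
  [0, 0, 0.002, 0, 0, 0],
  [0, 0, 0, 0, 0, 0],
  [0, 0, 0, 0, 0, 0],
])

```text
time: 11.82
tool_pos: [0.5016, -0.2684, 0.086]
tool_rot: [0.0, 0.014, 1.0, -0.0]
contact_force: [0.8, -0.5, -2.8]
gripper_width: 0.245
```

Run:
```python
from held import *
snap('wrist','w8');st();p,R=pose();held('w8',p,R);delta([.502,-.2685,.08],np.pi-.03)
```

```text
t 11.88 p [ 0.5016 -0.2685  0.0861] a 3.1133 zt [ 2.e-04 -1.e-04 -1.e+00] F [ 0.08  0.1  -2.42] M [-0.03  -0.004 -0.011] g 0.25 j [-0.62  0.05  1.86  0.    1.22 -2.16]
w8 centre in tool [ 0.0007 -0.0004] free r [ 0.0007 -0.0004  0.058 ] rms 0.00015
tool shift [-0.0004 -0.      0.0061] rows 1.0
turn deg [-0.01  0.01  0.1 ] shift after turn [-0.0004 -0.      0.0061]
```

View pics/w8.png

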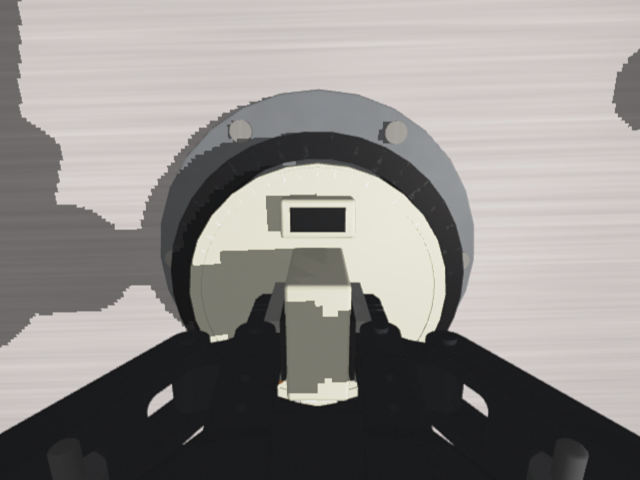

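Cover centred in the rim from the wrist view. Lowering onto the seat.

Request:
send_rows([
  [-0.0003, -0.0003, 0.002, 0, 0, 0],
  [0, 0, 0.002, 0, 0, 0],
  [0, 0, 0.002, 0, 0, 0],
  [0, 0, 0.002, 0, 0, 0],
  [0, 0, 0, 0, 0, 0],
  [0, 0, 0, 0, 0, 0],
])

```text
time: 12.62
tool_pos: [0.5018, -0.2687, 0.0782]
tool_rot: [-0.0, 0.014, 1.0, 0.0]
contact_force: [-1.5, 0.7, -0.8]
gripper_width: 0.249
```

Run:
```python
from held import *
snap('wrist','w9');st();p,R=pose();held('w9',p,R)
```

```text
t 12.68 p [ 0.5019 -0.2687  0.0782] a 3.1134 zt [ 1.e-04 -1.e-04 -1.e+00] F [-0.47  0.83 -0.27] M [0.223 0.14  0.122] g 0.249 j [-0.62  0.07  1.87 -0.    1.21 -2.16]
w9 centre in tool [ 0.0007 -0.0004] free r [ 0.0006 -0.0004  0.0581] rms 0.00016
```

Request:
send_rows([
  [0, 0, 0.001, 0, 0, 0],
  [0, 0, 0.001, 0, 0, 0],
  [0, 0, 0.001, 0, 0, 0],
  [0, 0, 0.001, 0, 0, 0],
  [0, 0, 0, 0, 0, 0],
  [0, 0, 0, 0, 0, 0],
])

```text
time: 13.42
tool_pos: [0.5019, -0.2688, 0.0744]
tool_rot: [0.0, 0.014, 1.0, -0.0]
contact_force: [-2.5, 1.1, 5.8]
gripper_width: 0.248
```

Run:
```python
from held import *
snap('wrist','w10');st();p,R=pose();held('w10',p,R)
```

```text
t 13.47 p [ 0.502  -0.2688  0.0745] a 3.1133 zt [ 2.e-04 -2.e-04 -1.e+00] F [-2.71  1.27  4.18] M [0.418 0.461 0.101] g 0.248 j [-0.62  0.07  1.87 -0.    1.2  -2.16]
w10 centre in tool [ 0.0007 -0.0004] free r [ 0.0007 -0.0004  0.0581] rms 0.00016
```

Request:
send_rows([
  [0.0003, 0.0002, 0.001, 0, 0, 0],
  [0.0002, 0.0001, 0.001, 0, 0, 0],
  [0, 0, 0.001, 0, 0, 0],
  [0, 0, 0.0006, 0, 0, 0],
  [0, 0, 0, 0, 0, 0],
  [0, 0, 0, 0, 0, 0],
  [0, 0, 0, 0, 0, 0],
  [0, 0, 0, 0, 0, 0],
])

```text
time: 14.48
tool_pos: [0.5019, -0.2688, 0.0719]
tool_rot: [0.001, 0.014, 1.0, -0.0]
contact_force: [-4.2, 1.7, 9.6]
gripper_width: 0.243
```

Run:
```python
from held import *
snap('wrist','w11');snap('scene','s11');F=[]
p,R=pose();held('w11',p,R)
for i in range(6): F.append(manip.state()['contact_force']);st();manip.grab_frame('top')
print(np.mean(F,0))
im=cv2.imread('pics/s11.png');x,y,w,h=190,90,120,100;cv2.imwrite('pics/s11z.png',cv2.convertScaleAbs(cv2.resize(im[y:y+h,x:x+w],None,fx=5,fy=5,interpolation=cv2.INTER_CUBIC),alpha=1.5))
```

```text
w11 centre in tool [ 0.0007 -0.0004] free r [ 0.0007 -0.0004  0.0581] rms 0.00015
t 14.57 p [ 0.5019 -0.2688  0.0719] a 3.1133 zt [ 1.1e-03 -7.0e-04 -1.0e+00] F [-4.88  2.44  8.7 ] M [0.493 0.64  0.052] g 0.249 j [-0.62  0.07  1.87  0.    1.2  -2.16]
t 14.62 p [ 0.5019 -0.2688  0.0719] a 3.1133 zt [ 1.1e-03 -7.0e-04 -1.0e+00] F [-3.79  2.41  8.33] M [0.511 0.667 0.041] g 0.249 j [-0.62  0.07  1.87  0.    1.2  -2.16]
t 14.68 p [ 0.5019 -0.2688  0.0719] a 3.1133 zt [ 1.1e-03 -8.0e-04 -1.0e+00] F [-3.7   2.29  8.49] M [ 0.495  0.608 -0.011] g 0.245 j [-0.62  0.07  1.87  0.    1.2  -2.16]
t 14.72 p [ 0.502  -0.2688  0.0719] a 3.1133 zt [ 1.1e-03 -8.0e-04 -1.0e+00] F [-4.23  1.74  9.19] M [0.497 0.592 0.049] g 0.249 j [-0.62  0.07  1.87  0.    1.2  -2.16]
t 14.78 p [ 0.502  -0.2688  0.0719] a 3.1134 zt [ 1.1e-03 -8.0e-04 -1.0e+00] F [-3.91  1.61  9.16] M [0.555 0.674 0.031] g 0.245 j [-0.62  0.07  1.87  0.    1.2  -2.16]
t 14.82 p [ 0.5019 -0.2688  0.0719] a 3.1133 zt [ 1.1e-03 -7.0e-04 -1.0e+00] F [-4.44  2.    9.44] M [0.493 0.617 0.047] g 0.246 j [-0.62  0.07  1.87  0.    1.2  -2.16]
[-4.15793789  2.08109458  8.88553138]
```

View pics/s11z.png

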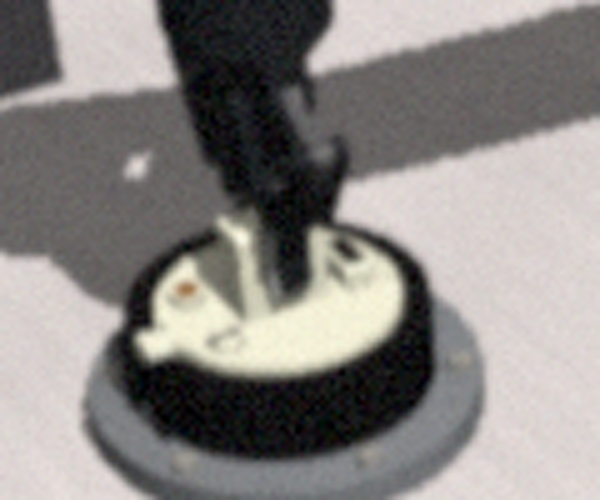

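View pics/w11.png

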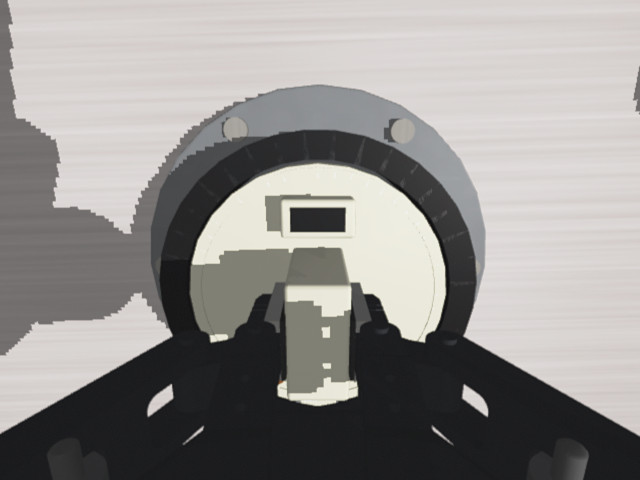

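Disc nearly flush, tab in the notch. Force and travel agree: about 11.5 N at 7.8 mm. Adding a little more push.

Request:
send_rows([
  [0, 0, 0.0007, 0, 0, 0],
  [0, 0, 0.0007, 0, 0, 0],
  [0, 0, 0, 0, 0, 0],
  [0, 0, 0, 0, 0, 0],
  [0, 0, 0, 0, 0, 0],
  [0, 0, 0, 0, 0, 0],
  [0, 0, 0, 0, 0, 0],
  [0, 0, 0, 0, 0, 0],
])

```text
time: 15.88
tool_pos: [0.5019, -0.2688, 0.0708]
tool_rot: [0.001, 0.014, 1.0, -0.0]
contact_force: [-4.7, 3.2, 9.3]
gripper_width: 0.253
```

Request:
send_rows([
  [0, 0, 0, 0, 0, 0],
  [0, 0, 0, 0, 0, 0],
  [0, 0, 0, 0, 0, 0],
  [0, 0, 0, 0, 0, 0],
  [0, 0, 0, 0, 0, 0],
  [0, 0, 0, 0, 0, 0],
  [0, 0, 0, 0, 0, 0],
  [0, 0, 0, 0, 0, 0],
])

```text
time: 16.88
tool_pos: [0.502, -0.2688, 0.0708]
tool_rot: [0.001, 0.014, 1.0, -0.0]
contact_force: [-5.0, 2.8, 10.6]
gripper_width: 0.251
```

Run:
```python
from held import *
F=[]
for i in range(12): F.append(manip.state()['contact_force']);manip.grab_frame('wrist')
print(np.mean(F,0),np.ptp(F,axis=0))
snap('wrist','w12');st();p,R=pose();held('w12',p,R)
# rim vs cover in same wrist image: gap symmetry, inner rim at z=.06
print('rim',circ(radial('w12',np.array([.5014,-.2692]),.06,.068,.076,1)))
```

```text
[-4.44090243  2.58062517 10.51868546] [2.0149058  1.42237148 1.70456529]
t 17.52 p [ 0.502  -0.2688  0.0709] a 3.1134 zt [ 1.1e-03 -7.0e-04 -1.0e+00] F [-4.37  3.08 11.02] M [0.588 0.784 0.049] g 0.247 j [-0.62  0.08  1.87  0.    1.19 -2.16]
w12 centre in tool [ 0.0008 -0.0004] free r [ 0.0007 -0.0004  0.0581] rms 0.00016
rim (array([ 0.5022797, -0.2692083]), np.float64(0.07246211784491342), np.int64(123))
```

About 13.1 N by force and 13.3 N by travel. Holding for 3 more seconds, then handing in.

Request:
send_rows([
  [0, 0, 0, 0, 0, 0],
  [0, 0, 0, 0, 0, 0],
  [0, 0, 0, 0, 0, 0],
  [0, 0, 0, 0, 0, 0],
  [0, 0, 0, 0, 0, 0],
  [0, 0, 0, 0, 0, 0],
  [0, 0, 0, 0, 0, 0],
  [0, 0, 0, 0, 0, 0],
])

```text
time: 18.52
tool_pos: [0.502, -0.2688, 0.0708]
tool_rot: [0.0, 0.014, 1.0, -0.0]
contact_force: [-3.5, 2.0, 10.0]
gripper_width: 0.253
```

Request:
send_rows([
  [0, 0, 0, 0, 0, 0],
  [0, 0, 0, 0, 0, 0],
  [0, 0, 0, 0, 0, 0],
  [0, 0, 0, 0, 0, 0],
  [0, 0, 0, 0, 0, 0],
  [0, 0, 0, 0, 0, 0],
  [0, 0, 0, 0, 0, 0],
  [0, 0, 0, 0, 0, 0],
])

```text
time: 19.52
tool_pos: [0.502, -0.2688, 0.0708]
tool_rot: [0.001, 0.014, 1.0, -0.0]
contact_force: [-4.5, 1.5, 10.3]
gripper_width: 0.249
```

Request:
send_rows([
  [0, 0, 0, 0, 0, 0],
  [0, 0, 0, 0, 0, 0],
  [0, 0, 0, 0, 0, 0],
  [0, 0, 0, 0, 0, 0],
  [0, 0, 0, 0, 0, 0],
  [0, 0, 0, 0, 0, 0],
  [0, 0, 0, 0, 0, 0],
  [0, 0, 0, 0, 0, 0],
])

```text
time: 20.52
tool_pos: [0.502, -0.2688, 0.0709]
tool_rot: [0.001, 0.014, 1.0, -0.0]
contact_force: [-5.0, 2.0, 10.9]
gripper_width: 0.247
```

Run:
```python
from h import *
st();print(manip.job_done())
```

```text
t 20.52 p [ 0.502  -0.2688  0.0709] a 3.1133 zt [ 1.e-03 -7.e-04 -1.e+00] F [-5.02  2.03 10.92] M [0.574 0.771 0.007] g 0.247 j [-0.62  0.08  1.87  0.    1.19 -2.16]
the job is handed in; nothing more can be done
None
```

I gripped the larger white cover by its block, set it level in the collar with its tab in the notch, and pushed it down about 8.9 mm, to nearly flush. I held that push for over 5 s and handed the job in at 20.5 s with the arm still pressing.

Last checks:
- **Push:** about 13.1 N from the force reading with the cover's weight allowed for. The spring travel gives 13.3 N.
- **Fit:** the cover is within about 0.5 mm of the collar's axis, the tool is tilted about 0.001 rad, and the turn is within about 0.002 rad of the measured notch direction. The tab was seen in the notch.
- **Unexplained:** a steady sideways force of about 5 N built up with the push. I take it to be arm flex against friction at the seat; the cover's measured position did not move.
- **Weak measurement:** one block-height estimate from two wrist views came out at 47 mm instead of 59 mm. The overhead and scene cameras gave 56 mm, and I relied on that one.
- **Lock ring, screwdriver and jar:** I did not measure these again at the end. The carry passed well above the jar and away from the other two.

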